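Shunt the red fastener block to the marked bay

ROBOT

A 7-joint arm with a two-finger parallel gripper is mounted at the origin on the work surface. World frame = base frame: x ahead of the robot, y to its left, z up, the work surface at z = 0. Lengths are in m, angles in rad, forces in N, time in s.
With the tool pointing down it reaches from about 0.4 to 0.925 m from the base axis. Payload 4.1 kg.
Tool frame: the origin (TCP) lies at the very end of the fingers, on their centre line; the grasp point (between the pads) lies 19 mm behind it; z points along the fingers, y is the line along which they close (so a half turn about z gives the same grasp; the last joint's range is limited). The gripper opens to 85 mm and grips with 20 to 120 N. Pads are 22 mm wide; open, the fingers measure 114 mm over their backs; the gripper's body (76 mm by 85 mm) begins 54 mm behind the grasp point. The pads swing forward as they close: fully open they stand 13 mm farther back than shut.
Start: joints at [1.068, 0.398, 0.045, 1.537, -0.019, 1.207, -0.051], TCP at [0.255, -0.598, 0.231] pointing down, gripper open.
Joint ranges: [-2.82, 2.82], [-0.49, 2.23], [-1.37, 1.46], [0, 2.46], [-1.36, 4.5], [0.23, 2], [-2.94, 2.94]. Speed limits (rad/s): [2.57, 2.57, 3.14, 3.14, 3.14, 3.14, 3.14].

INTERFACE

Orientations are given as a rotation vector (axis times angle).
In Python, from plant import r, sensors, snapshot, camera_params, find_in, outline_of, pinpoint gives the robot as it stands. Calls block until the motion is done:
- r.movep(position, orientation): joint-space move of the TCP to a pose.
- r.line_to(position, attitude=None, v=0.15, stop_force=None): straight line of the TCP; attitude=None keeps the orientation; v is the mean speed in m/s. With stop_force (N) it stops when the force on the tool has changed by that much, and returns True; else False.
- r.movej(angles): joint-space move.
- r.grip(opening, squeeze=None): opening from 0.0 (shut) to 1.0 (fully open); squeeze is the grip in N (None keeps the last); returns when the fingers have stopped.
- r.sleep(seconds).
- r.ik(position, orientation): joint angles nearest the present ones, or None.
- sensors.read_state(): the state.
- snapshot(name): name is "scene" or "top" or "wrist"; returns the picture (420x560x3 uint8, red, green, blue); there is no depth.
- camera_params(name): a dict with "fovy" (degrees; the focal length in pixels is half the picture's height over the tangent of half this angle, whatever the lens; pixels are square), "cx", "cy" (the principal point, pixels), "dist" ([k1, k2, p1, p2, k3] as OpenCV has them; the pictures are not rectified), "rvec" (rotation vector, rad) and "tvec" (3), from world to camera coordinates, as OpenCV has them. Camera axes: x right, y down, z forward; pixel columns grow to the right and rows downward; lengths in m; the calibration is good to about 2 mm. A picture is of the moment at which its call begins: read the wrist's pose just before it. camera_params takes no time and is no camera call; for the wrist camera it gives the pose at the moment of the call.
A pose or a line that the arm cannot do raises r.Unreachable and nothing moves.
- r.finish_job(): hands the job in; it is judged then, once.
Trained networks look in the newest picture that a camera, given by its name, has taken for a name from the list of things; names that differ only in an ending like _2 or _b are one class to them, and where a whole thing is asked for, a point or a joint stands for the part that bears it (a point fixed in the world has none). Each returns a list of dicts, best first, with "conf" (0 to 1); they miss things now and then, are a little off and sometimes report something else, mostly with a low value. They report only what shows in the picture. A call takes as long as a camera call. They do not tell look-alikes from the thing itself.
- find_in(label, camera): "xyz" ([x, y, z] in m, in the coordinates of the camera as it stood for that picture, good to about 4 mm: the middle of the surface that is visible of it).
- outline_of(label, camera): "region" (420x560 bool, what is visible of it).
- pinpoint(label, camera): "xyz" ([x, y, z] in m, in the coordinates of the camera as it stood for that picture, good to about 4 mm: a listed point, or the origin of a listed thing).
The state is a dict: "time_s": time; "q": joint angles; "dq": joint speeds; "effort": joint torques, N m; "position": TCP position; "tool_rot": TCP orientation; "wrist_force": force on the tool from outside, world axes, zero at the start; "ft_torque": the same for the moment, N m; "opening": opening from 0.0 (shut) to 1.0 (fully open); "finger_force": force on a finger pad.
Only numpy, scipy, OpenCV 4.12 (cv2) and the standard library are available. Lean on these libraries where they do the work, as an engineer would, in place of code of your own. Each camera call takes 0.05 s, during which the arm holds its last target. There are 200 camera calls.

TASK

Bring the red fastener block to the bay with the red tab by sliding the blocks one after another into the empty bay of the tray; do not lift any block out of the tray. Leave all three blocks lying flat, each fully in a bay, and do not disturb the other things on the bench.

Things in the scene. Friction and masses are not known exactly. Their poses are not given: they have to be found in the camera images.
- station: Wooden tray fixed to the bench. Origin: its centre at bench height; x to its back (away from the robot), y left, z up. Floor 8 mm above the bench, 141 x 141 mm inside, rim 10 mm thick, 22 mm high. Four bays (2 x 2, lines on the floor, no walls between) with centres at x -35 or +35, y -35 or +35 mm; the back left one (+35, +35) is empty at the start.
- lamp (a point): Fixed aluminium lamp bar over the tray's back bays, 50 mm deep (x), 300 long (y), 24 thick; its underside is 177 mm above the bench. This point: centre of its underside, 37 mm behind the tray's centre. A tool pointing straight down cannot reach a back bay; one leaning back to the tray's front by 30 to 45 degrees can. Two 14 mm posts stand under it 135 mm left and right.
- block_red_grip (a point): Red block: square wooden slab 66 x 66 x 18 mm, corners rounded, with an upright dowel handle, 20 mm in diameter, 40 mm tall, in the middle of its top; 0.15 kg, loose on the tray floor. This point: on the dowel's axis, half-way up it (38 mm above the block's underside, 20 above its top face, 46 above the bench when in the tray). z up, sides along x and y. At the start it is in the back right bay.
- block_blue_grip (a point): Blue block: square wooden slab 66 x 66 x 18 mm, corners rounded, with an upright dowel handle, 20 mm in diameter, 40 mm tall, in the middle of its top; 0.15 kg, loose on the tray floor. This point: on the dowel's axis, half-way up it (38 mm above the block's underside, 20 above its top face, 46 above the bench when in the tray). z up, sides along x and y. At the start in one of the front bays.
- block_black_grip (a point): Black block: square wooden slab 66 x 66 x 18 mm, corners rounded, with an upright dowel handle, 20 mm in diameter, 40 mm tall, in the middle of its top; 0.15 kg, loose on the tray floor. This point: on the dowel's axis, half-way up it (38 mm above the block's underside, 20 above its top face, 46 above the bench when in the tray). z up, sides along x and y. At the start in one of the front bays.
- tab_red_bay (a point): Centre of the bay marked by the red tab, at tray floor height; axes as the tray's. The tab is an upright red plate, 44 mm wide, 14 thick, 32 high, against the outside of the tray's front rim, at either the front left or the front right bay (a grey one stands at the other). The bay centre is 54 mm behind the tab's centre along the tray's x.
- screw_box: Orange open box of screws, 70 x 60 x 30 mm, left of the tray; origin at the centre of its underside. Loose bystander.
- tape_measure: Yellow and black tape measure, 62 x 34 x 58 mm, right of the tray; origin at the centre of its underside. Loose bystander.
- foam_brush: Dark foam brush with a dowel handle, 190 mm long, 24 mm high, lying behind the tray; origin at its underside near the middle. Loose bystander.
- hammer: Hammer lying on the left of the bench. Loose bystander.
- screwdriver: Screwdriver lying on the right of the bench. Loose bystander.
- glue: White glue bottle, 60 mm in diameter, 170 mm high, upright on the right of the bench; origin at the centre of its underside. Loose bystander.
- drill: Red and black cordless drill standing on its battery on the left of the bench, 216 mm high; origin at the centre of its underside. Loose bystander.
There are look-alikes about, which are no part of the job. Of the things that look like the part that bears block_red_grip, the larger one is meant.

How it is judged:
At the end, for the whole second after the job is handed in: The red block is within 10 mm of the centre of the bay marked by the red tab; the blue and black blocks are each in one of the other bays, within about 9 mm of its centre along the tray's x and y; all three lie flat on the tray floor (within 5 mm in height, and tilt under 0.06 rad) (horizontal distance between block_red_grip and tab_red_bay below 0.01 m and z of block_red_grip in the frame of station between 0.041 and 0.051 m and angle between each of block_red_grip, block_blue_grip, block_black_grip's own z axis and vertical below 0.06 rad and z of block_blue_grip in the frame of station between 0.041 and 0.051 m and (x of block_blue_grip in the frame of station below -0.026 m or x of block_blue_grip in the frame of station above 0.026 m) and (y of block_blue_grip in the frame of station below -0.026 m or y of block_blue_grip in the frame of station above 0.026 m) and x of block_blue_grip in the frame of station between -0.045 and 0.045 m and y of block_blue_grip in the frame of station between -0.045 and 0.045 m and z of block_black_grip in the frame of station between 0.041 and 0.051 m and (x of block_black_grip in the frame of station below -0.026 m or x of block_black_grip in the frame of station above 0.026 m) and (y of block_black_grip in the frame of station below -0.026 m or y of block_black_grip in the frame of station above 0.026 m) and x of block_black_grip in the frame of station between -0.045 and 0.045 m and y of block_black_grip in the frame of station between -0.045 and 0.045 m); the robot touches nothing.
It fails at once if a block is lifted out of the tray (more than 15 mm off the tray floor) (z of any of block_red_grip, block_blue_grip, block_black_grip in the frame of station above 0.061 m).
It fails at once if another thing on the bench is disturbed (moved more than 30 mm) (distance of any of screw_box, tape_measure, foam_brush, hammer, screwdriver, glue, drill from where it was at the start of the episode above 0.03 m).
It also fails if it takes over 58 s, if anything falls off the work surface, if the arm or the gripper's body presses on something with over 40 N, if the wrist force passes 120 N, or if a joint passes its speed limit or range.

## Working session

There is one attempt and no reset: what is moved stays moved. The work goes in short steps, each a Python script; the robot and the scene stay as the last script left them, time stands still between calls to the robot, and variables do not carry over. Pictures are saved under pics/ and viewed, at most 10 in all, crops included, and the job is handed in when it is done.

```bash
ls; mkdir -p pics
cat > h.py <<'E'
import numpy as np, cv2
from plant import r, sensors, snapshot, camera_params, find_in, outline_of, pinpoint
from scipy.spatial.transform import Rotation as R
def c2w(p,c):
    M=cv2.Rodrigues(np.array(c['rvec'],float))[0]; return M.T@(np.array(p)-np.array(c['tvec']).ravel())
def proj(p,c):
    f=210/np.tan(np.radians(c['fovy'])/2); K=np.array([[f,0,c['cx']],[0,f,c['cy']],[0,0,1]])
    return cv2.projectPoints(np.array([p],float),np.array(c['rvec'],float),np.array(c['tvec'],float),K,np.array(c['dist'],float))[0].ravel()
def pix2w(uv,z,c):
    f=210/np.tan(np.radians(c['fovy'])/2); K=np.array([[f,0,c['cx']],[0,f,c['cy']],[0,0,1]])
    n=cv2.undistortPoints(np.array([[uv]],float),K,np.array(c['dist'],float)).ravel()
    o=c2w([0,0,0],c); d=c2w([n[0],n[1],1],c)-o; return o+d*(z-o[2])/d[2]
E
python3 - <<'E'
from h import *
ims=[]
for cam in ("scene","top"):
    im=snapshot(cam); c=camera_params(cam); ims.append(im)
    print(cam,'campos',c2w([0,0,0],c).round(3))
    for l in ("station","lamp","block_red_grip","block_blue_grip","block_black_grip","tab_red_bay","screw_box","tape_measure","foam_brush"):
        for d in pinpoint(l,cam)[:3]:
            w=c2w(d['xyz'],c); print(l,round(d['conf'],2),w.round(3),proj(w,c).round())
    cv2.imwrite(f"pics/{cam}.png",im[:,:,::-1])
print(sensors.read_state()['time_s'])
E
```

```text
pics
scene campos [ 1.088 -0.167  0.966]
station 0.77 [ 0.513  0.01  -0.003] [275. 236.]
lamp 0.67 [0.551 0.019 0.178] [283. 209.]
block_red_grip 0.71 [ 0.557 -0.021  0.048] [269. 242.]
block_red_grip 0.57 [ 0.727 -0.059  0.027] [276. 305.]
block_black_grip 0.53 [0.475 0.044 0.044] [282. 214.]
screw_box 0.68 [0.507 0.22  0.002] [340. 215.]
tape_measure 0.82 [ 0.541 -0.193 -0.006] [210. 264.]
foam_brush 0.79 [ 0.653  0.015 -0.001] [293. 276.]
top campos [0.224 0.023 1.598]
station 0.65 [0.517 0.014 0.001] [270. 219.]
lamp 0.82 [0.55  0.02  0.178] [267. 196.]
block_red_grip 0.74 [ 0.553 -0.02   0.045] [280. 204.]
block_red_grip 0.64 [ 0.725 -0.061  0.022] [290. 153.]
block_blue_grip 0.89 [ 0.484 -0.023  0.046] [283. 226.]
block_blue_grip 0.54 [ 0.612 -0.473  0.001] [418. 182.]
block_black_grip 0.72 [0.48  0.042 0.045] [261. 229.]
block_black_grip 0.48 [ 0.483 -0.026  0.046] [284. 227.]
screw_box 0.61 [ 0.507  0.218 -0.004] [205. 226.]
screw_box 0.24 [ 0.483 -0.023  0.049] [283. 227.]
tape_measure 0.68 [ 0.539 -0.198 -0.003] [337. 209.]
tape_measure 0.46 [0.48  0.043 0.043] [261. 229.]
foam_brush 0.87 [ 0.652  0.01  -0.004] [269. 178.]
1.0
```

Run:
```python
import cv2
a=cv2.imread('pics/scene.png');b=cv2.imread('pics/top.png')
cv2.imwrite('pics/s2.png',cv2.resize(a[170:330,180:390],None,fx=3.6,fy=3.6,interpolation=cv2.INTER_CUBIC))
cv2.imwrite('pics/t2.png',cv2.resize(b[130:270,190:350],None,fx=4,fy=4,interpolation=cv2.INTER_CUBIC))
```

```text
(no output)
```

View pics/s2.png

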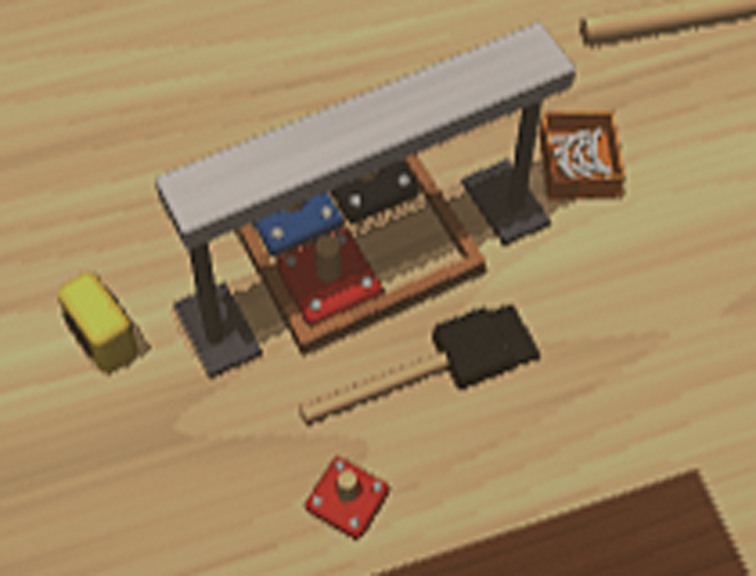

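View pics/t2.png

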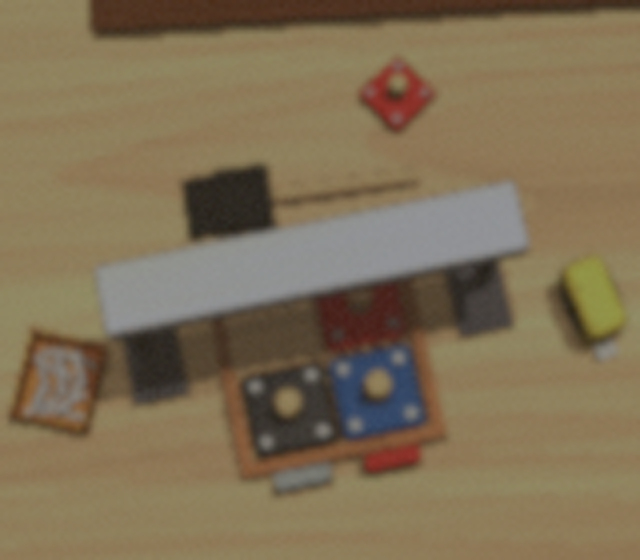

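View pics/top.png

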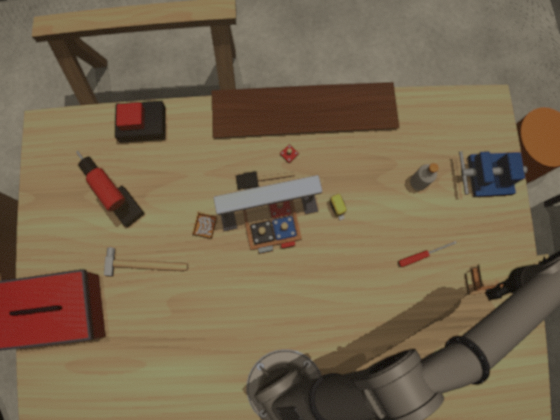

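Top crop: the red tab is at the front right (crop 392,460), with blue there at (380,385). Black is front left (288,402), and the back left bay is empty. There are two red blocks. The larger one is in the tray at top pixel (280,204). The smaller is loose behind the tray at (290,153) and is a decoy. The tray one fits, as it is larger and in the back right bay. The order is black back, blue left, red forward. I'll measure accurately with the wrist camera.

```bash
cat >> h.py <<'E'
def att(a,yaw,flip=False):
    M=R.from_euler('z',yaw).as_matrix()@np.array([[np.cos(a),0,np.sin(a)],[0,-1,0],[np.sin(a),0,-np.cos(a)]])
    if flip: M=M@np.diag([-1,-1,1])
    return R.from_matrix(M)
E
python3 - <<'E'
from h import *
best=None
for flip in (0,1):
    for p in ([.40,0,.28],[.50,0.03,.06],[.57,.04,.06]):
        o=att(np.radians(40 if p[2]<.1 else 30),.17,flip).as_rotvec(); print(flip,p,None if (q:=r.ik(p,o)) is None else np.round(q,2))
E
```

```text
0 [0.4, 0, 0.28] [ 0.76 -0.47 -0.54  2.33 -0.6   0.8  -0.86]
0 [0.5, 0.03, 0.06] None
0 [0.57, 0.04, 0.06] [ 0.54  0.39 -0.75  2.4   2.48  0.33  2.38]
1 [0.4, 0, 0.28] [ 0.2  -0.42 -0.18  2.34 -0.25  0.72  1.91]
1 [0.5, 0.03, 0.06] None
1 [0.57, 0.04, 0.06] [ 0.86  0.56 -1.15  2.39  2.13  0.49 -0.31]
```

Run:
```python
from h import *
r.movep([.40,0.0,.28],att(np.radians(30),.17).as_rotvec())
c=camera_params("wrist"); im=snapshot("wrist"); cv2.imwrite('pics/w1.png',im[:,:,::-1]); np.save('w1.npy',c,allow_pickle=True)
print(c2w([0,0,0],c).round(3),sensors.read_state()['position'])
for l in ("station","lamp","block_red_grip","block_blue_grip","block_black_grip","tab_red_bay"):
    for d in pinpoint(l,"wrist")[:3]:
        w=c2w(d['xyz'],c); print(l,round(d['conf'],2),w.round(4),proj(w,c).round())
for flip in (0,1):
  for s in (-35,0,35):
    for a in (0,10,20,30,35,40,45):
      out=[]
      for y in (-35,35):
        g=np.array([.515,.013,0])+R.from_euler('z',.15).apply([s/1e3,y/1e3,.054]); o=att(np.radians(a),.15,flip)
        q=r.ik(g+o.apply([0,0,.019]),o.as_rotvec()); out.append(None if q is None else np.round(q,1).tolist())
      print(flip,s,a,out)
```

```text
[ 0.391 -0.002  0.437] [ 0.40050292 -0.00054771  0.2803582 ]
station 0.63 [0.5141 0.0157 0.    ] [281. 201.]
lamp 0.8 [0.5533 0.0178 0.1715] [288. 104.]
lamp 0.17 [ 0.5471 -0.1969 -0.0043] [440. 204.]
block_red_grip 0.82 [ 0.5524 -0.0189  0.045 ] [315. 166.]
block_red_grip 0.49 [ 0.7267 -0.0575  0.0183] [357.  65.]
block_blue_grip 0.65 [ 0.482  -0.0261  0.0435] [312. 222.]
block_blue_grip 0.41 [ 0.5155  0.0183 -0.003 ] [280. 200.]
block_black_grip 0.68 [0.4728 0.0437 0.0475] [252. 220.]
0 -35 0 [[0.4, 0.4, -0.5, 2.1, 0.3, 0.7, -1.7], [0.5, 0.4, -0.8, 2.1, 0.5, 0.8, -2.0]]
0 -35 10 [[0.3, 0.3, -0.4, 2.2, 0.2, 0.5, -1.7], [0.5, 0.4, -0.7, 2.2, 0.5, 0.5, -2.1]]
0 -35 20 [[0.5, 0.3, -0.6, 2.3, 0.5, 0.2, -1.9], [0.3, 0.3, -0.6, 2.4, 0.7, 0.3, -2.3]]
0 -35 30 [None, None]
0 -35 35 [None, None]
0 -35 40 [None, None]
0 -35 45 [None, None]
0 0 0 [[0.4, 0.4, -0.5, 2.0, 0.3, 0.8, -1.7], [0.4, 0.5, -0.7, 2.0, 0.4, 0.8, -2.0]]
0 0 10 [[0.2, 0.4, -0.3, 2.1, 0.2, 0.5, -1.6], [0.2, 0.4, -0.4, 2.2, 0.3, 0.5, -1.9]]
0 0 20 [[0.2, 0.3, -0.2, 2.3, 0.1, 0.2, -1.5], [0.0, 0.3, -0.2, 2.3, 0.4, 0.2, -1.9]]

[... 1355 characters left out ...]
0, 0.5, -1.2, 2.4, 1.6, 0.4, 0.2], [0.8, 0.5, -1.2, 2.4, 1.7, 0.5, -0.0]]
1 0 35 [[1.0, 0.5, -1.1, 2.4, 2.0, 0.4, -0.1], None]
1 0 40 [None, None]
1 0 45 [None, None]
1 35 0 [[0.2, 0.5, -0.3, 1.9, 0.2, 0.8, 1.5], [0.1, 0.5, -0.3, 2.0, 0.2, 0.8, 1.4]]
1 35 10 [[0.2, 0.4, -0.3, 2.1, 0.2, 0.5, 1.5], [0.1, 0.4, -0.3, 2.1, 0.2, 0.5, 1.3]]
1 35 20 [[0.2, 0.4, -0.2, 2.2, 0.2, 0.3, 1.5], [0.1, 0.3, -0.3, 2.2, 0.4, 0.3, 1.2]]
1 35 30 [[0.8, 0.5, -1.0, 2.3, 1.6, 0.3, 0.3], [0.8, 0.6, -1.2, 2.3, 1.6, 0.5, 0.1]]
1 35 35 [[0.8, 0.5, -0.9, 2.4, 2.1, 0.3, -0.3], [0.8, 0.6, -1.2, 2.4, 1.9, 0.5, -0.2]]
1 35 40 [[1.0, 0.6, -1.2, 2.4, 2.2, 0.5, -0.3], [0.8, 0.6, -1.2, 2.4, 2.2, 0.6, -0.4]]
1 35 45 [None, None]
```

View pics/w1.png

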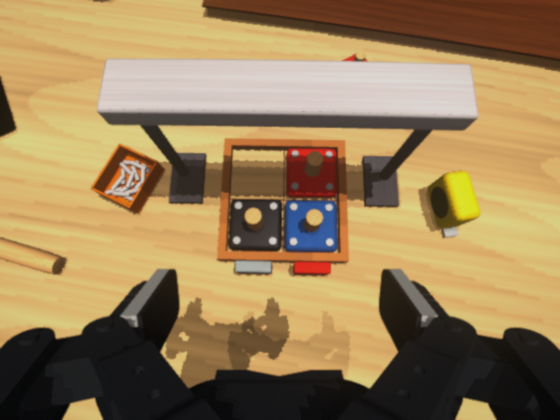

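Wrist view: red tab at (312,268), grey at (253,267), black dowel (253,216), blue (314,217), red (315,162). Tray outer corners are at about (219,260), (348,262), (345,141) and (226,140). Next I compute positions from these.

```bash
python3 - <<'E'
from h import *
c=np.load('w1.npy',allow_pickle=True).item()
P=np.array([pix2w(u,.022,c)[:2] for u in [(219,260),(348,262),(345,141),(226,140)]])
print(P.round(4)); m=P.mean(0)
print('corner ctr',m.round(4),'yaw',[round(float(np.arctan2(*(d)[::-1])),3) for d in (P[3]-P[0],P[2]-P[1])],[round(float(np.arctan2(-d[0],d[1])),3) for d in (P[0]-P[1],P[3]-P[2])],np.linalg.norm(P-np.roll(P,1,0),axis=1).round(4))
for n,u in dict(black=(253,214),blue=(314,216),red=(315,159)).items(): print(n,pix2w(u,.066,c).round(4))
print('tab',pix2w((312,264),.032,c).round(4))
# refine with networks
for cam in ("wrist","top"):
  c=camera_params(cam); im=snapshot(cam)
  for l in ("block_red_grip","block_blue_grip","block_black_grip","lamp","station","tab_red_bay"):
    print(cam,l,[(round(d['conf'],2),c2w(d['xyz'],c).round(4).tolist()) for d in pinpoint(l,cam)[:2]])
E
python3 -c "
import cv2;a=cv2.imread('pics/w1.png');cv2.imwrite('pics/w1c.png',cv2.resize(a[130:280,200:370],None,fx=4,fy=4,interpolation=cv2.INTER_CUBIC))"
```

```text
[[ 0.4219  0.0772]
 [ 0.4457 -0.0776]
 [ 0.6038 -0.0547]
 [ 0.5787  0.1012]]
corner ctr [0.5125 0.0115] yaw [0.152, 0.144] [0.153, 0.159] [0.1586 0.1566 0.1597 0.1579]
black [0.4753 0.0419 0.066 ]
blue [ 0.4845 -0.0258  0.066 ]
red [ 0.5524 -0.0172  0.066 ]
tab [ 0.435 -0.034  0.032]
wrist block_red_grip [(0.93, [0.5526, -0.0204, 0.0442]), (0.43, [0.7271, -0.057, 0.0207])]
wrist block_blue_grip [(0.56, [0.4812, -0.0261, 0.0469])]
wrist block_black_grip [(0.87, [0.4766, 0.045, 0.048])]
wrist lamp [(0.83, [0.5532, 0.02, 0.1726])]
wrist station [(0.59, [0.5127, 0.0168, -0.0037])]
wrist tab_red_bay []
top block_red_grip [(0.87, [0.5538, -0.0218, 0.0445]), (0.56, [0.7261, -0.0611, 0.0283])]
top block_blue_grip [(0.71, [0.5083, 0.2151, -0.0018]), (0.7, [0.4823, -0.0242, 0.047])]
top block_black_grip [(0.71, [0.4771, 0.0424, 0.0449])]
top lamp [(0.61, [0.549, 0.0192, 0.178])]
top station [(0.96, [0.5159, 0.0127, 0.0001])]
top tab_red_bay []
```

View pics/w1c.png

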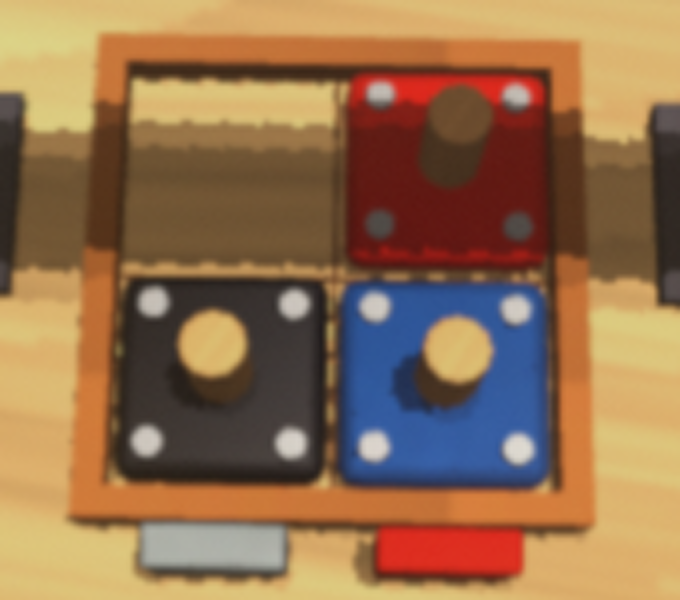

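```bash
cat >> h.py <<'E'
C=np.array([.513,.0122,0]); YAW=.152
def pose(s,y,a,z=.051,back=0):
    "TCP pose with grasp point at tray coords (mm), tilt a deg, retracted 'back' m along tool"
    o=att(np.radians(a),YAW,True); g=C+R.from_euler('z',YAW).apply([s/1e3,y/1e3,z])
    return g+o.apply([0,0,.019-back]), o.as_rotvec()
E
python3 - <<'E'
from h import *
for y in (35,-35):
  for s in (-35,2,5,15,35):
    print(y,s,[(a,None if (q:=r.ik(*pose(s,y,a))) is None else np.round(q,1).tolist()) for a in (16,20,24,28,30,32,34,36,38) if r.ik(*pose(s,y,a)) is not None][-2:], 'maxes',[a for a in (16,20,24,28,30,32,34,36,38) if r.ik(*pose(s,y,a)) is not None])
E
python3 - <<'E'
from h import *
r.movep(*pose(-35,35,20,back=.12)); r.grip(.55)
print(np.round(sensors.read_state()['q'],2))
r.line_to(*pose(-35,35,20))
s=sensors.read_state();print(np.round(s['q'],2),s['time_s'],s['wrist_force'],s['position'],pose(-35,35,20)[0])
im=snapshot('scene');cv2.imwrite('pics/s3.png',cv2.resize(im[140:300,180:390],None,fx=3.6,fy=3.6,interpolation=cv2.INTER_CUBIC)[:,:,::-1])
im=snapshot('wrist');cv2.imwrite('pics/w3.png',im[:,:,::-1])
E
```

```text
35 -35 [(24, [0.5, 0.3, -0.8, 2.4, 1.2, 0.2, 0.4]), (28, [0.6, 0.3, -0.9, 2.5, 1.7, 0.3, -0.1])] maxes [16, 20, 24, 28]
35 2 [(32, [0.8, 0.5, -1.2, 2.4, 1.8, 0.5, -0.1]), (34, [0.8, 0.5, -1.2, 2.4, 2.0, 0.5, -0.2])] maxes [16, 20, 24, 28, 30, 32, 34]
35 5 [(32, [0.8, 0.5, -1.2, 2.4, 1.8, 0.5, -0.1]), (34, [0.8, 0.5, -1.2, 2.4, 1.9, 0.5, -0.2])] maxes [16, 20, 24, 28, 30, 32, 34]
35 15 [(34, [0.8, 0.6, -1.2, 2.4, 1.9, 0.5, -0.2]), (36, [0.8, 0.6, -1.2, 2.4, 2.0, 0.5, -0.3])] maxes [16, 20, 24, 28, 30, 32, 34, 36]
35 35 [(36, [0.8, 0.6, -1.2, 2.4, 2.0, 0.6, -0.2]), (38, [0.8, 0.6, -1.2, 2.4, 2.1, 0.6, -0.3])] maxes [16, 20, 24, 28, 30, 32, 34, 36, 38]
-35 -35 [(24, [0.9, 0.4, -1.0, 2.4, 1.2, 0.3, 0.6]), (28, [1.0, 0.5, -1.2, 2.4, 1.6, 0.3, 0.3])] maxes [16, 20, 24, 28]
-35 2 [(34, [1.0, 0.6, -1.1, 2.4, 2.0, 0.4, -0.1]), (36, [1.0, 0.6, -1.1, 2.4, 2.1, 0.4, -0.2])] maxes [16, 20, 24, 28, 30, 32, 34, 36]
-35 5 [(34, [1.0, 0.6, -1.1, 2.4, 2.0, 0.4, -0.0]), (36, [1.0, 0.5, -1.1, 2.4, 2.1, 0.4, -0.2])] maxes [16, 20, 24, 28, 30, 32, 34, 36]
-35 15 [(36, [1.1, 0.6, -1.2, 2.4, 2.0, 0.5, -0.1]), (38, [1.0, 0.6, -1.1, 2.4, 2.2, 0.5, -0.2])] maxes [16, 20, 24, 28, 30, 32, 34, 36, 38]
-35 35 [(36, [1.0, 0.6, -1.1, 2.4, 2.0, 0.5, -0.1]), (38, [1.0, 0.6, -1.1, 2.4, 2.1, 0.5, -0.2])] maxes [16, 20, 24, 28, 30, 32, 34, 36, 38]
[ 0.04 -0.06 -0.22  2.35 -0.01  0.5   1.55]Traceback (most recent call last):
  File "<stdin>", line 4, in <module>
plant.Unreachable: the arm cannot follow that straight line within its joint ranges
```

Run:
```python
from h import *
f=lambda q:None if q is None else np.round(q,2).tolist()
for y in (35,-35):
 for s,a in ((-35,12),(-35,15),(-8,34),(2,34),(2,30)):
  for b in (0,.03,.06,.1): print(y,s,a,b,f(r.ik(*pose(s,y,a,back=b))))
print(f(sensors.read_state()['q']))
```

```text
35 -35 12 0 [0.02, 0.28, -0.23, 2.27, 0.19, 0.39, 1.37]
35 -35 12 0.03 [0.04, 0.21, -0.24, 2.27, 0.13, 0.46, 1.42]
35 -35 12 0.06 [0.04, 0.15, -0.24, 2.26, 0.09, 0.53, 1.46]
35 -35 12 0.1 [0.04, 0.06, -0.23, 2.24, 0.04, 0.63, 1.51]
35 -35 15 0 [-0.0, 0.26, -0.2, 2.31, 0.2, 0.32, 1.35]
35 -35 15 0.03 [0.03, 0.19, -0.23, 2.31, 0.14, 0.39, 1.41]
35 -35 15 0.06 [0.04, 0.12, -0.24, 2.3, 0.09, 0.46, 1.46]
35 -35 15 0.1 [0.04, 0.03, -0.23, 2.28, 0.03, 0.56, 1.51]
35 -8 34 0 None
35 -8 34 0.03 None
35 -8 34 0.06 None
35 -8 34 0.1 None
35 2 34 0 [0.82, 0.53, -1.15, 2.44, 1.95, 0.5, -0.24]
35 2 34 0.03 None
35 2 34 0.06 None
35 2 34 0.1 None
35 2 30 0 [0.82, 0.52, -1.15, 2.39, 1.71, 0.47, -0.01]
35 2 30 0.03 [0.69, 0.3, -0.96, 2.41, 1.55, 0.26, 0.07]
35 2 30 0.06 [0.89, 0.24, -1.15, 2.43, 1.24, 0.25, 0.36]
35 2 30 0.1 None
-35 -35 12 0 [0.1, 0.29, -0.12, 2.25, 0.02, 0.39, 1.69]
-35 -35 12 0.03 [0.09, 0.22, -0.12, 2.25, -0.01, 0.46, 1.71]
-35 -35 12 0.06 [0.09, 0.16, -0.11, 2.24, -0.02, 0.54, 1.73]
-35 -35 12 0.1 [0.09, 0.08, -0.1, 2.22, -0.04, 0.64, 1.74]
-35 -35 15 0 [0.11, 0.28, -0.14, 2.29, 0.0, 0.32, 1.71]
-35 -35 15 0.03 [0.11, 0.21, -0.12, 2.29, -0.03, 0.39, 1.74]
-35 -35 15 0.06 [0.1, 0.14, -0.11, 2.28, -0.05, 0.47, 1.76]
-35 -35 15 0.1 [0.1, 0.05, -0.1, 2.26, -0.06, 0.57, 1.77]
-35 -8 34 0 [1.03, 0.54, -1.15, 2.43, 1.99, 0.38, -0.09]
-35 -8 34 0.03 None
-35 -8 34 0.06 None
-35 -8 34 0.1 None
-35 2 34 0 [1.01, 0.56, -1.15, 2.41, 1.96, 0.4, -0.06]
-35 2 34 0.03 [1.05, 0.42, -1.14, 2.43, 1.89, 0.27, -0.04]
-35 2 34 0.06 None
-35 2 34 0.1 None
-35 2 30 0 [1.0, 0.55, -1.15, 2.37, 1.66, 0.4, 0.21]
-35 2 30 0.03 [1.04, 0.42, -1.16, 2.38, 1.46, 0.29, 0.37]
-35 2 30 0.06 [1.16, 0.32, -1.25, 2.4, 1.14, 0.25, 0.67]
-35 2 30 0.1 [-1.5, -0.43, 1.35, 2.45, 1.04, 0.43, 0.77]
[0.04, -0.06, -0.22, 2.35, -0.01, 0.5, 1.55]
```

```bash
cat >> h.py <<'E'
def st(tag=''):
    s=sensors.read_state(); print(tag,'t',round(s['time_s'],1),'q',np.round(s['q'],2).tolist(),'op',round(s['opening'],2),'F',np.round(s['wrist_force'],1),'ff',np.round(s['finger_force'],1),flush=True)
E
python3 - <<'E'
from h import *
r.movep(*pose(-35,35,14,back=.06)); st()
r.line_to(*pose(-35,35,14)); st('at')
r.grip(0,40); st('grip')
r.line_to(*pose(-6,35,14),v=.06); st('slid')
im=snapshot('scene');cv2.imwrite('pics/s3.png',cv2.resize(im[140:300,180:390],None,fx=3.6,fy=3.6,interpolation=cv2.INTER_CUBIC)[:,:,::-1])
r.grip(.55); r.line_to(*pose(-6,35,14,back=.06)); st('up')
for s,a,b in ((-6,22,.06),(-6,28,.06),(-6,28,.03),(-6,28,0),(0,30,.06)): print(s,a,b,r.ik(*pose(s,35,a,back=b)))
E
```

```text
t 7.1 q [0.04, 0.13, -0.24, 2.29, 0.09, 0.49, 1.46] op 0.55 F [ 0.3  0.  -0.6] ff 0.0
at t 7.7 q [-0.01, 0.27, -0.2, 2.3, 0.18, 0.34, 1.37] op 0.55 F [ 0.3 -0.3  0.8] ff 0.0
grip t 8.0 q [-0.01, 0.27, -0.2, 2.3, 0.18, 0.34, 1.37] op 0.22 F [-2.5 -0.2  6.7] ff 38.8
slid t 8.7 q [-0.01, 0.31, -0.19, 2.23, 0.19, 0.36, 1.37] op 0.22 F [1.7 1.1 1.5] ff 39.2
up t 9.7 q [0.04, 0.18, -0.24, 2.23, 0.11, 0.5, 1.44] op 0.56 F [ 0.4 -0.3 -0.5] ff 0.0
-6 22 0.06 [ 0.03176728  0.12572109 -0.22991658  2.34357085  0.14898552  0.29470744
  1.39768293]
-6 28 0.06 [ 0.884889    0.21585854 -1.14261754  2.41294157  1.01321003  0.25805032
  0.58078791]
-6 28 0.03 [ 0.69122154  0.29080838 -0.96020376  2.40560975  1.33598836  0.26154069
  0.27110713]
-6 28 0 [ 0.81904544  0.50477159 -1.15440282  2.38783069  1.59664806  0.46233481
  0.08700109]
0 30 0.06 [ 0.90222922  0.23443669 -1.16596122  2.42887834  1.24421137  0.250137
  0.3578671 ]
```

View pics/s3.png

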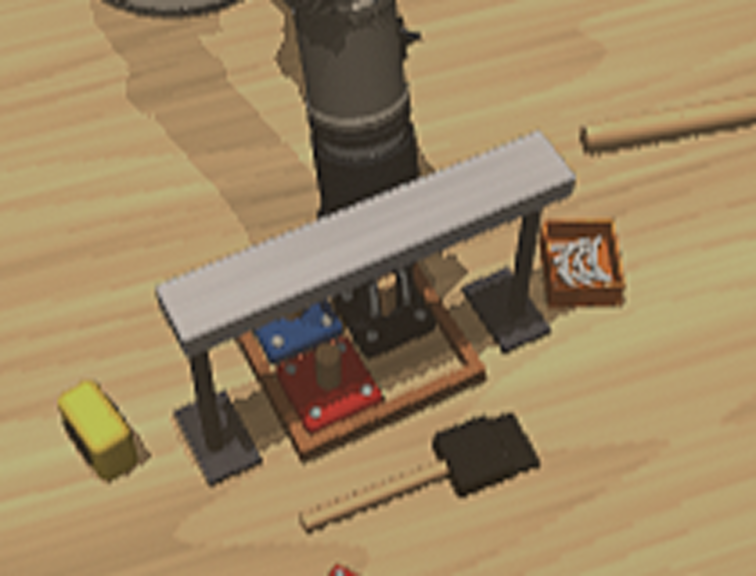

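Run:
```python
from h import *
r.line_to(*pose(-6,35,14,back=.09))
r.movep(*pose(-6,35,28,back=.06)); st('branch')
r.line_to(*pose(-6,35,28),v=.1); st('at')
r.grip(0,40); st('grip')
r.line_to(*pose(10,35,28),v=.06); st('slid')
r.grip(.5)
r.line_to(*pose(10,35,35),v=.05); st('tilt')
r.grip(0,40)
r.line_to(*pose(35,35,35),v=.06); st('slid2')
im=snapshot('scene');cv2.imwrite('pics/s4.png',cv2.resize(im[140:300,180:390],None,fx=3.6,fy=3.6,interpolation=cv2.INTER_CUBIC)[:,:,::-1])
r.grip(.5)
```

```text
branch t 11.0 q [0.88, 0.22, -1.14, 2.41, 1.01, 0.26, 0.58] op 0.55 F [1.4 0.2 0.1] ff 0.0
at t 11.7 q [0.61, 0.38, -0.89, 2.39, 1.6, 0.3, 0.03] op 0.55 F [ 0.5 -0.1 -0.6] ff 0.0
grip t 12.1 q [0.61, 0.38, -0.89, 2.39, 1.6, 0.3, 0.03] op 0.22 F [-3.4 -0.5  6.7] ff 38.9
slid t 12.5 q [0.6, 0.41, -0.88, 2.36, 1.56, 0.32, 0.08] op 0.23 F [ 2.3 -0.3  1.8] ff 39.3
tilt t 13.5 q [0.71, 0.47, -1.01, 2.43, 2.07, 0.43, -0.39] op 0.5 F [ 0.6 -0.8  0. ] ff 0.0
slid2 t 14.4 q [0.66, 0.49, -0.97, 2.38, 2.03, 0.42, -0.33] op 0.22 F [2.2 0.5 2.3] ff 39.3
```

Run:
```python
from h import *
r.line_to(*pose(8,35,35),v=.1); r.line_to(*pose(-6,35,28),v=.1); r.line_to(*pose(-6,35,28,back=.055),v=.12); st('out')
r.movep(*pose(-35,-10,14,back=.09)); 
r.movep(*pose(-35,-35,14,back=.06)); st()
c=camera_params('wrist');im=snapshot('wrist');cv2.imwrite('pics/w4.png',im[:,:,::-1])
for cam in ('top','wrist'):
  if cam=='top': snapshot(cam)
  c=camera_params(cam)
  for l in ("block_blue_grip","block_black_grip"):
    print(cam,l,[(round(d['conf'],2),R.from_euler('z',-YAW).apply(c2w(d['xyz'],c)-C).round(4).tolist()) for d in pinpoint(l,cam)[:2]])
r.line_to(*pose(-35,-35,14),v=.12); r.grip(0,40); st('grip')
```

```text
out t 16.5 q [0.81, 0.22, -1.07, 2.41, 1.05, 0.25, 0.55] op 0.5 F [ 0.8 -0.1 -0.5] ff 0.0
 t 17.5 q [1.07, 0.33, -1.2, 2.25, 0.53, 0.59, 1.23] op 0.5 F [ 0.4 -0.1 -0.2] ff 0.0
top block_blue_grip [(0.64, [-0.0358, -0.0337, 0.0444])]
top block_black_grip [(0.59, [0.0411, 0.0357, 0.0442])]
wrist block_blue_grip [(0.95, [-0.0326, -0.0336, 0.0486])]
wrist block_black_grip []
grip t 18.8 q [0.84, 0.43, -0.98, 2.26, 0.75, 0.5, 1.02] op 0.22 F [-2.5 -0.   6. ] ff 38.9
```

View pics/w4.png

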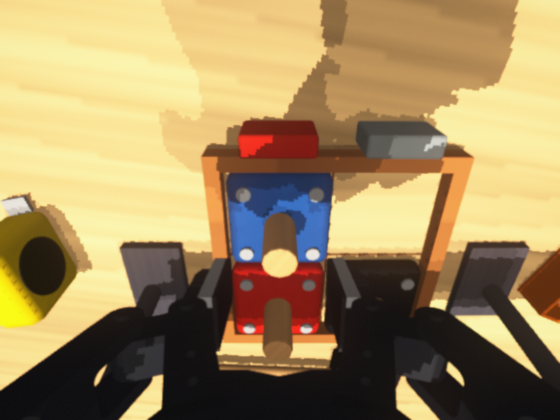

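The wrist view (camera facing back) shows blue at (280,210) and red behind it at (280,290). The front left bay (385,210) is empty, and black is in the back left at (380,285). Next: slide blue left.

Run:
```python
from h import *
hit=r.line_to(*pose(-35,35,14),v=.08,stop_force=25); st(f'blue {hit}')
r.grip(.5); r.line_to(*pose(-35,35,14,back=.07),v=.12)
r.movep(*pose(-35,-35,20,back=.07)); st('up')
for s,a,b in ((-6,28,.06),(-15,28,0),(10,35,0),(35,35,0)): print(s,a,b,r.ik(*pose(s,-35,a,back=b)))
snapshot('top');c=camera_params('top')
for l in ("block_red_grip","block_blue_grip","block_black_grip"):
    print(l,[(round(d['conf'],2),R.from_euler('z',-YAW).apply(c2w(d['xyz'],c)-C).round(4).tolist()) for d in pinpoint(l,'top')[:2]])
```

```text
blue False t 19.8 q [0.66, 0.4, -0.96, 2.28, 0.79, 0.49, 0.82] op 0.22 F [-1.3 -1.5  8.2] ff 39.3
up t 21.3 q [1.2, 0.23, -1.27, 2.33, 0.44, 0.43, 1.32] op 0.5 F [ 0.5  0.2 -0.3] ff 0.0
-6 28 0.06 [-0.77278422  0.17885936  0.86698833  2.42274969 -1.11955001  0.25791539
  2.82424252]
-15 28 0 [ 0.86057678  0.41341353 -0.95528999  2.38185176  1.53599908  0.24832547
  0.28258789]
10 35 0 [ 1.00883486  0.57621461 -1.14781593  2.40388095  2.00703386  0.41551339
 -0.09298832]
35 35 0 [ 0.98212128  0.61988836 -1.14959896  2.35222132  1.93810414  0.44527588
 -0.01050138]
block_red_grip [(0.54, [0.0354, -0.0395, 0.0445]), (0.46, [0.1999, -0.1045, 0.026])]
block_blue_grip [(0.81, [-0.0327, 0.0388, 0.0467]), (0.53, [0.0381, 0.037, 0.0449])]
block_black_grip [(0.56, [0.0419, 0.0357, 0.0478])]
```

Run:
```python
from h import *
r.line_to(*pose(-33,-35,20),v=.12); r.line_to(*pose(-12,-35,28),v=.08); r.line_to(*pose(10,-35,35),v=.08); st('tilted')
hit=r.line_to(*pose(35,-35,35),v=.08,stop_force=15); st(f'at red {hit}')
r.grip(0,40); st('grip')
r.line_to(*pose(2,-35,35),v=.06); st('slid')
r.grip(.5); r.line_to(*pose(2,-35,22),v=.06); r.grip(0,40); st('regrip')
r.line_to(*pose(-35,-35,22),v=.06); st('slid2'); r.grip(.5)
r.line_to(*pose(-35,-35,22,back=.06),v=.12); r.movep(*pose(-75,-35,14,back=.16)); st('up')
for cam in ('top','wrist'):
  im=snapshot(cam); c=camera_params(cam)
  if cam=='wrist': cv2.imwrite('pics/w5.png',im[:,:,::-1])
  for l in ("block_red_grip","block_blue_grip","block_black_grip"):
    print(cam,l,[(round(d['conf'],2),R.from_euler('z',-YAW).apply(c2w(d['xyz'],c)-C).round(4).tolist()) for d in pinpoint(l,cam)[:2]])
```

```text
tilted t 23.9 q [0.96, 0.53, -1.08, 2.4, 2.06, 0.37, -0.17] op 0.5 F [ 0.3 -0.4  0.6] ff 0.0
at red False t 24.4 q [0.9, 0.55, -1.03, 2.35, 2.01, 0.36, -0.12] op 0.5 F [-0.4  0.1  0.1] ff 0.0
grip t 24.7 q [0.9, 0.55, -1.04, 2.35, 2.01, 0.36, -0.12] op 0.22 F [-4.3 -1.2  3.6] ff 38.9
slid t 25.4 q [0.98, 0.53, -1.1, 2.42, 2.08, 0.37, -0.18] op 0.23 F [-0.6  0.1 -0.7] ff 39.2
regrip t 27.4 q [0.79, 0.44, -0.92, 2.28, 1.01, 0.35, 0.78] op 0.22 F [-2.6 -1.   3.9] ff 38.9
slid2 t 28.2 q [0.85, 0.38, -0.95, 2.36, 1.01, 0.3, 0.78] op 0.22 F [-9.6 -1.3 15.7] ff 40.9
up t 30.4 q [1.66, -0.47, -1.28, 2.25, -0.74, 0.94, 2.51] op 0.5 F [ 0.3 -1.6  0.7] ff 0.0
top block_red_grip [(0.68, [-0.0338, -0.0411, 0.0454]), (0.48, [0.2013, -0.1053, 0.0252])]
top block_blue_grip [(0.85, [-0.0341, 0.038, 0.0451])]
top block_black_grip [(0.54, [0.0399, 0.0345, 0.0467]), (0.15, [0.0272, 0.2042, -0.0033])]
wrist block_red_grip [(0.89, [-0.0371, -0.0382, 0.0464]), (0.57, [0.1999, -0.1025, 0.0209])]
wrist block_blue_grip [(0.64, [-0.0328, 0.037, 0.0482]), (0.47, [0.0058, 0.0014, -0.0039])]
wrist block_black_grip []
```

View pics/w5.png

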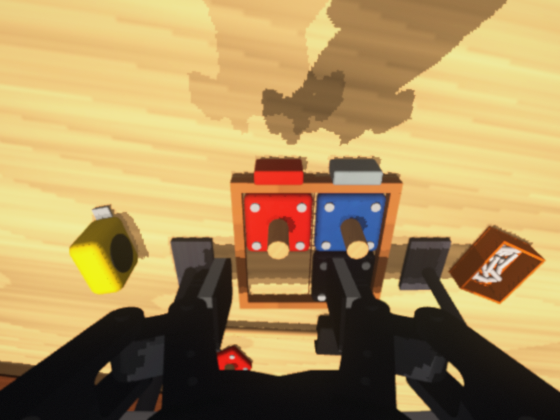

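The picture shows red at (278,222) in the bay behind the red tab, blue at (352,222) in front left, and black at (340,275) in back left. All three are flat and the gripper is clear of everything.

```bash
python3 -c "
from h import *
print(r.finish_job())"
```

```text
the job is handed in; nothing more can be done
None
```

I slid the red block into the front right bay, the one with the red tab, and handed the job in; no verdict came back. Blue is in the front left bay and black in the back left; all three looked flat and fully in their bays in the last pictures, at about 30 s of the 58 s limit.

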